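Put the washed serving boards away on edge in the slotted block

ROBOT

A 6-joint arm with a two-finger parallel gripper is mounted at the origin on a cart in front of the work surface, level with it; the furniture and walls round the work are solid. World frame = base frame: x ahead of the robot, y to its left, z up, the work surface at z = 0. Lengths are in m, angles in rad, forces in N, time in s.
With the tool pointing down it reaches from about 0.275 to 0.975 m from the base axis. Payload 8.4 kg.
Tool frame: the origin (TCP) lies at the very end of the fingers, on their centre line; the grasp point (between the pads) lies 19 mm behind it; z points along the fingers, y is the direction in which the jaws open and shut (so a half turn about z gives the same grasp; the last joint's range is limited). The gripper opens to 92 mm and grips with 3 to 60 N. Pads are 20 mm wide; open, the fingers measure 128 mm over their backs; the gripper's body (75 mm by 189 mm) begins 69 mm behind the grasp point.
Start: joints at [-1.342, 0.353, 1.633, -0, 1.155, -0.002], TCP at [0.143, -0.608, 0.215] pointing down, gripper open.
Joint ranges: [-2.63, 2.63], [-0.92, 2.1], [0.06, 2.66], [-1.3, 4.44], [0, 2.69], [-3.02, 3.02]. Speed limits (rad/s): [2.22, 2.22, 2.79, 3.14, 3.14, 3.14].

INTERFACE

Orientations are given as a unit quaternion [x, y, z, w].
In Python, from plant import ctrl gives the robot as it stands. The module is installed in compiled form; this text tells all that it offers.
- The arm moves only by the tool carry_out, never from a script. Its argument "plan" is a list of rows, each a list of 7 numbers: the shift along the tool's x, y, z each as a share of 8 cm, from -1 to 1, then the turn, a rotation vector about the tool's x, y, z each as a share of 180 degrees, from -1 to 1, then the closure in counts, from 0 (fully open) to 255 (shut). In form: [[tx, ty, tz, rx, ry, rz, gripper], ...]. A call has exactly 10 rows; each row shifts and turns the commanded pose from where the row before left it, along the tool's axes as they then stand; what a row does not reach is not made up. A row lasts 1/10 s, in which the tool goes at most 50 mm and 8.59 degrees, less where a joint would pass 70% of its speed; a pose out of reach is approached as far as the arm can. A call with a number of a shift or a turn outside -1 to 1 is refused whole. A call with a gripper value outside its range is refused whole. The fingers move at their own pace and stop on an object; the grip force is fixed at half the most. Time passes only in rows, so rows that do not move let the fingers close, or fill a call up. It gives the time, the measured TCP pose, the force and the opening at its end, in the units of the state.
- ctrl.observe(): the state, without advancing time (a new reading comes with each control period).
- ctrl.capture(name): name is "scene" or "top" or "wrist"; returns (picture, depth): 400x640x3 uint8, blue, green, red; 400x640 float32, m along the optical axis (not along the pixel's ray), 0 where there is no reading.
- ctrl.camera_params(name): a dict with "K" (3x3 intrinsics, pixels), "T" (4x4, takes a point from camera to world coordinates). Camera axes: x right, y up, looking along -z (the intrinsics and any distortion apply to the point x, -y, -z); pixel columns grow to the right and rows downward; lengths in m; the calibration is good to about 2 mm. A picture is of the moment at which its call begins: read the wrist's pose just before it. camera_params takes no time and is no camera call; for the wrist camera it gives the pose at the moment of the call.
- ctrl.sign_off(): hands the job in, once; it reports no verdict.
The state is a dict: "time": time; "joints": joint angles; "qd": joint speeds; "tau": joint torques, N m; "ee_pos": TCP position; "tool_rot": TCP orientation; "force": force on the tool from outside, world axes, zero at the start; "torque": the same for the moment, N m; "grip_width": finger opening in m.
Only numpy, scipy, OpenCV 4.12 (cv2) and the standard library are available. Lean on these libraries where they do the work, as an engineer would, in place of code of your own. Each camera call takes 0.05 s, during which the arm holds its last target. There are 200 camera calls.

TASK

Put away the two wooden serving boards leaning on the wire stand: stand the large one in the rear slot (the one farthest from the robot) and the small one in the front slot of the slotted wooden block, so that with the board already in the middle they go from tallest at the back to shortest at the front. Each must stand upright on the short edge that is now at the bottom, fully down in its slot and roughly centred along it, and be let go. Leave the board in the middle slot, the sugar shaker and the spread tub where they are.

Things in the scene. Friction and masses are not known exactly. Their poses are not given: they have to be found in the camera images.
- large_board: flat wooden serving board with rounded edges, 110 mm wide, 150 mm tall, 12 mm thick, about 150 g, loose; at the start it leans on the wire stand, in its left or its right place, 30 degrees from vertical with its top towards the robot. Origin: middle of its lower short edge (mid thickness). Axes: x through the thickness, y along the width, z up the board's height
- small_board: flat wooden serving board with rounded edges, 75 mm wide, 110 mm tall, 12 mm thick, about 75 g, loose; at the start it leans on the wire stand, in its left or its right place, 30 degrees from vertical with its top towards the robot. Origin: middle of its lower short edge (mid thickness). Axes: x through the thickness, y along the width, z up the board's height
- medium_board: flat wooden serving board with rounded edges, 92 mm wide, 130 mm tall, 12 mm thick, about 110 g, loose, already standing in the middle slot of the block. Origin: middle of its lower short edge (mid thickness). Axes: x through the thickness, y along the width, z up the board's height
- rack: fixed light hardwood block, 190 (x) x 100 (y) x 60 mm high, with three sawn slots. Origin: centre of its underside; x points to its rear (away from the robot), z up. Slots run right through along y, 20 mm wide and 45 mm deep (floor 15 mm above the worktop), 60 mm apart centre to centre; about 48 mm stays free between boards in neighbouring slots
- rear_slot (a point): centre of the floor of the rear slot (60 mm behind the middle one), 15 mm above the worktop; axes as the block's
- middle_slot (a point): centre of the floor of the middle slot; axes as the block's
- front_slot (a point): centre of the floor of the front slot (60 mm in front of the middle one); axes as the block's
- stand: fixed wire stand on a plank, 110 x 250 mm. Origin: on the worktop, midway between its two places (y = +75 and -75 mm); x away from the robot. In each place a board's lower edge is on a ledge with a 6 mm lip, 30 mm above the worktop, and its robot-facing side on two 8 mm wires, 30 mm either side of the place's centre (52 mm free between), 84 mm up the board. Boards lift out along their own plane
- pos_stand: fixed sales terminal, does not move, stands between and behind stand and block; keep clear of it. Origin: on the worktop; x points to the robot, y to the robot's right. Base plate from x = -94 to +141 mm, y -100 to +100, 14 mm high; above it a sloping screen, 160 to 255 mm above the worktop, x -145 to +35 mm, y -145 to +130 mm
- sugar_shaker: glass sugar shaker with a grey top, 44 mm wide, 90 mm tall, loose, between stand and block. Origin: centre of its underside
- spread_tub: round plastic spread tub, 72 mm wide, 71 mm tall, loose, to the right of the block. Origin: centre of its underside
Things that resemble listed ones, but are neither listed nor needed, are in the scene too. Leave any green look-alike of the medium_board alone.

How it is judged:
By the outcome, as a careful person would: the job done as asked, in the order asked, and still so for the second after the job is handed in, with the robot touching nothing.
It also fails if it takes over 72 s, if anything falls off the work surface, if the arm or the gripper's body presses on something with over 40 N, if the wrist force passes 120 N, or if a joint passes its speed limit or range.

## Working session

There is one attempt and no reset: what is moved stays moved. The work goes in short steps, Python scripts to look and compute and a tool call to move; the robot and the scene stay as the last step left them, time stands still between calls to the robot, and variables do not carry over. Pictures are saved under pics/ and viewed, about 8 in all and at most 12, crops included, and the job is handed in when it is done.

Besides the shell and the picture viewer there is one more tool, called as name(argument=value, ...), one argument or row to a line, values as JSON. carry_out: Moves the arm, as the interface text tells. Its arguments: {"type":"object","properties":{"plan":{"type":"array","items":{"type":"array","items":{"type":"number"}}}},"required":["plan"]}

```bash
mkdir -p pics; cat > h.py <<'E'
import numpy as np, cv2
from scipy.spatial.transform import Rotation as R
from plant import ctrl
np.set_printoptions(precision=4,suppress=True)
def cap(name,fn):
    p=ctrl.camera_params(name); im,d=ctrl.capture(name)
    cv2.imwrite('pics/'+fn+'.png',im); np.savez('pics/'+fn+'.npz',d=d,K=p['K'],T=p['T']); return im,d,p
def load(fn):
    z=np.load('pics/'+fn+'.npz'); return z['d'],z['K'],z['T']
def cloud(fn):
    d,K,T=load(fn); v,u=np.mgrid[:d.shape[0],:d.shape[1]]
    c=np.stack([(u-K[0,2])/K[0,0]*d,-(v-K[1,2])/K[1,1]*d,-d],-1)
    w=c@T[:3,:3].T+T[:3,3]; w[d==0]=np.nan; return w
E
python3 - <<'E'
from h import *
print({k:np.array(v) for k,v in ctrl.observe().items()})
for n in('scene','top'):
    im,d,p=cap(n,n+'0'); print(n,p)
E
```

```text
{'time': array(0.), 'joints': array([-1.3424,  0.3537,  1.6341,  0.    ,  1.1552, -0.0024]), 'qd': array([ 0.0021,  0.0019,  0.0003, -0.0002, -0.0023, -0.    ]), 'tau': array([  0.0016, -59.3839, -33.4217,   0.0697,   0.0234,  -0.0001]), 'ee_pos': array([ 0.1429, -0.6079,  0.2139]), 'tool_rot': array([ 0.9933,  0.1151, -0.0001, -0.0007]), 'force': array([0.1311, 1.0562, 0.5482]), 'torque': array([ 0.0015,  0.0082, -0.0107]), 'grip_width': array(0.0917)}
scene {'K': array([[461.7531,   0.    , 319.3551],
       [  0.    , 461.7531, 194.3644],
       [  0.    ,   0.    ,   1.    ]]), 'T': array([[ 0.9428,  0.1463, -0.2995,  0.1346],
       [-0.3332,  0.3914, -0.8578, -1.2971],
       [-0.0083,  0.9085,  0.4177,  0.6199],
       [ 0.    ,  0.    ,  0.    ,  1.    ]])}
top {'K': array([[438.5137,   0.    , 318.9916],
       [  0.    , 438.5137, 203.0481],
       [  0.    ,   0.    ,   1.    ]]), 'T': array([[ 0.0212,  0.9884, -0.1501,  0.3463],
       [-0.9997,  0.0227,  0.0085, -0.1106],
       [ 0.0118,  0.1499,  0.9886,  1.3823],
       [ 0.    ,  0.    ,  0.    ,  1.    ]])}
```

View pics/top0.png

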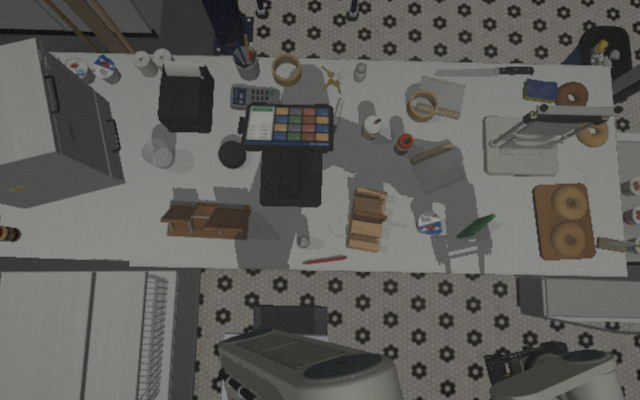

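View pics/scene0.png

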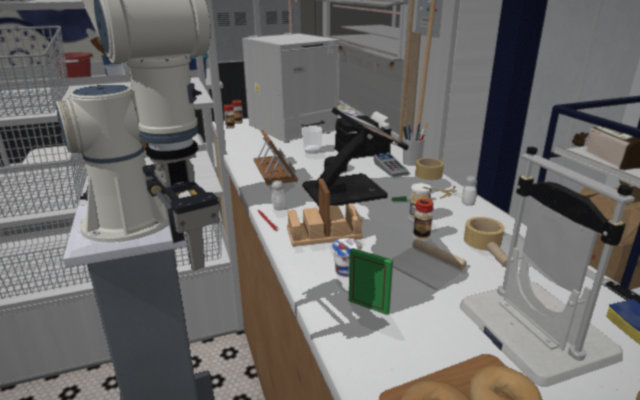

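The top view shows the stand at about (207,220), the block at about (367,219) with the middle board in it, the shaker at (303,241) and the tub at (430,223). The green look-alike is at (475,228). I'll enlarge the stand and block and measure them.

```bash
python3 - <<'E'
from h import *
im=cv2.imread('pics/top0.png'); 
a=cv2.resize(im[185:265,150:270],None,fx=6,fy=6,interpolation=cv2.INTER_CUBIC)[:, :720]
b=cv2.resize(im[180:260,290:400],None,fx=6,fy=6,interpolation=cv2.INTER_CUBIC)
c=np.zeros((300,800,3),np.uint8); a=cv2.resize(a,(396,264)); b=cv2.resize(b,(396,288))
c[:264,:396]=a; c[:288,402:798]=b
cv2.imwrite('pics/crop1.png',cv2.convertScaleAbs(cv2.resize(c,(800,300)),alpha=1.6))
w=cloud('top0')
def rows(x0,x1,y0,y1,sx,sy):
    for v in range(y0,y1,sy): print(v,' '.join('%d,%d,%d'%tuple(np.nan_to_num(w[v,u]*1000)) for u in range(x0,x1,sx)))
rows(160,256,196,246,8,4); print(); rows(344,392,180,256,5,4); 
E
```

```text
196 566,382,3 567,357,1 568,333,0 569,307,0 569,282,0 569,256,3 570,231,-1 570,205,3 572,180,0 572,155,1 573,130,-4 573,104,0
200 554,383,-1 555,358,-1 554,331,3 556,308,-4 556,281,0 557,256,-2 558,231,-1 557,204,6 558,180,0 559,154,-1 560,129,0 561,104,-6
204 541,382,-1 542,356,0 537,320,33 538,295,36 537,268,44 542,252,10 542,226,16 544,202,9 540,170,40 540,146,40 547,128,0 548,103,-4
208 529,382,-5 530,358,-7 522,311,59 523,290,50 524,267,45 529,251,11 530,226,12 527,195,39 528,171,36 529,146,34 530,122,31 533,101,9
212 515,377,7 506,326,83 507,303,80 507,280,79 509,259,68 517,250,11 517,224,14 511,188,67 512,164,63 513,141,61 514,117,56 514,93,58
216 503,378,0 491,317,107 492,295,103 492,271,105 497,259,67 504,249,13 504,224,14 496,181,91 497,158,90 498,135,86 498,112,84 502,92,58
220 477,333,127 477,310,127 478,287,127 479,265,123 490,272,18 492,249,9 481,197,119 482,175,116 482,153,112 482,128,118 483,106,113 0,0,0
224 477,377,0 476,346,17 477,323,11 478,297,13 478,272,14 479,249,8 467,191,142 468,170,137 468,146,140 469,125,133 470,102,134 484,100,-3
228 465,376,0 464,345,15 4
[... 2245 characters left out ...]
216,38 461,-230,55 461,-244,61 462,-261,49 462,-275,59 462,-290,60 463,-306,54 468,-329,0 468,-344,6
236 452,-203,4 452,-218,9 452,-233,14 452,-249,13 453,-265,14 450,-276,45 450,-291,53 450,-305,58 455,-329,2 455,-345,1
240 440,-203,0 436,-214,57 437,-230,54 440,-249,13 440,-264,16 441,-280,13 441,-296,13 443,-315,-7 443,-330,-2 443,-345,0
244 427,-203,7 424,-214,60 424,-229,60 424,-244,63 425,-259,61 425,-275,60 426,-290,59 429,-313,2 430,-329,0 430,-346,-3
248 415,-203,1 414,-218,18 414,-233,16 413,-245,51 413,-260,58 413,-275,60 414,-290,59 417,-314,-1 417,-329,2 418,-345,0
252 402,-204,-2 403,-219,0 403,-235,0 403,-251,2 404,-267,0 404,-283,-5 404,-297,8 405,-314,0 405,-329,3 405,-344,7
```

View pics/crop1.png

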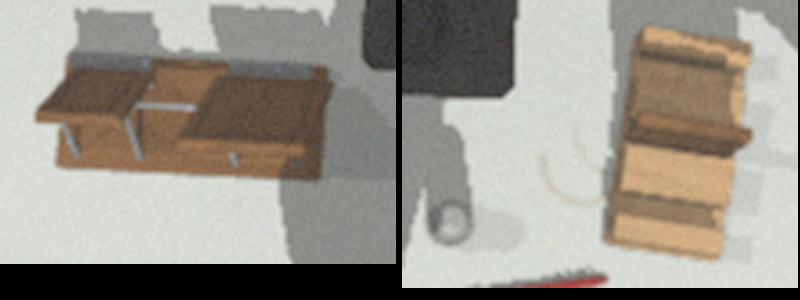

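The left half of the crop shows the small board in the stand's left place and the large board in the right place, both leaning to the robot. The right half shows the block with its yaw, the rear slot at the top and the front slot at the bottom. Next I'll fit their geometry.

```bash
cat > fit.py <<'E'
from h import *
w=cloud('top0').reshape(-1,3)
def sel(x0,x1,y0,y1,z0,z1):
    m=(w[:,0]>x0)&(w[:,0]<x1)&(w[:,1]>y0)&(w[:,1]<y1)&(w[:,2]>z0)&(w[:,2]<z1); return w[m]
for nm,b in(('large',(.43,.56,.07,.215,.03,.19)),('small',(.45,.56,.235,.35,.03,.19))):
    p=sel(*b)
    n=np.array([.866,0,.5]);c=np.median(p@n)
    for t in(.02,.01,.006,.006):
        q=p[abs(p@n-c)<t]; m=q.mean(0); n=np.linalg.svd(q-m)[2][2]; n*=np.sign(n[2]); c=m@n
    up=np.array([0,0,1])-n[2]*n; up/=np.linalg.norm(up); s=np.cross(up,n)
    print(nm,len(q),'n',n,'tilt',np.degrees(np.arccos(n[0])),'mean',m,'yaw',np.degrees(np.arctan2(n[1],n[0])))
    a=(q-m)@s;h=(q-m)@up
    hi=np.percentile(h,99.5); lo,l2=np.percentile(a,[.7,99.3]); print(' along s',lo,l2,'h',h.min(),hi,'s',s)
    print(' topmid',m+s*(lo+l2)/2+up*hi)
p=sel(.39,.62,-.33,-.2,.053,.067); r=cv2.minAreaRect((p[:,:2]*1000).astype(np.float32)); print('rack',r)
p=sel(.46,.54,-.35,-.2,.1,.17); print('med',cv2.minAreaRect((p[:,:2]*1000).astype(np.float32)),p.max(0))
p=sel(.4,.56,.05,.37,.006,.024); print('plank',cv2.minAreaRect((p[:,:2]*1000).astype(np.float32)))
p=sel(.5,.95,-.2,.15,.15,.27); print('screen',p.min(0),p.max(0))
p=sel(.4,.5,-.17,-.08,.03,.1); print('shaker',np.median(p,0),p.max(0))
E
python3 fit.py
```

```text
large 905 n [ 0.8576 -0.0299  0.5134] tilt 30.949212558981753 mean [0.4874 0.1457 0.1049] yaw -1.9963665001883903
 along s -0.053398499745012706 0.05454069229572987 h -0.08753165785510832 0.0686637620489842 s [0.0348 0.9994 0.    ]
 topmid [0.4522 0.1475 0.1638]
small 491 n [ 0.8488 -0.0386  0.5272] tilt 31.913491081245795 mean [0.5037 0.2959 0.0844] yaw -2.605362225106174
 along s -0.03578810214772661 0.03935241613523061 h -0.06368653833154832 0.05272975076129052 s [ 0.0455  0.999  -0.    ]
 topmid [0.476  0.2989 0.1292]
rack ((502.6051330566406, -268.9901428222656), (93.77945709228516, 183.9970245361328), 81.71143341064453)
med ((502.58795166015625, -268.535888671875), (90.9812240600586, 12.79786205291748), 81.8885726928711) [ 0.5145 -0.2233  0.1511]
plank ((481.19964599609375, 200.973876953125), (155.27438354492188, 302.3951110839844), 0.579010546207428)
screen [ 0.6548 -0.1667  0.15  ] [0.9495 0.1139 0.2555]
shaker [ 0.426  -0.0859  0.0772] [ 0.4478 -0.08    0.0887]
```

```bash
cat >> h.py <<'E'
from scipy.spatial.transform import Slerp
def frame(y,z):  # tool rotation from jaw direction y and finger direction z
    y=np.array(y,float);z=np.array(z,float);z/=np.linalg.norm(z);y-=z*(y@z);y/=np.linalg.norm(y)
    return R.from_matrix(np.c_[np.cross(y,z),y,z])
RK=np.array([.503,-.269,0]); RX=np.array([np.cos(np.radians(-8.3)),np.sin(np.radians(-8.3)),0])
RACK=frame(RX,[0,0,-1])
def tilt(n,up): return frame(n,-np.array(up))
nL=np.array([.858,-.030,.513]);nL/=np.linalg.norm(nL)
def upof(n): u=np.array([0,0,1])-n[2]*n; return u/np.linalg.norm(u)
def now(): s=ctrl.observe(); return np.array(s['ee_pos']),R.from_quat(s['tool_rot'])
def rows(legs,g,start=None):
    """legs: list of (pos,rot,nrows)"""
    p,r=start or now()
    for P,Q,n in legs:
        p0,r0=p,r; sl=Slerp([0,1],R.concatenate([r0,Q]))
        for k in range(1,n+1):
            t=p0+(np.array(P)-p0)*k/n; q=sl(k/n)
            a=np.round(r.inv().apply(t-p)/.08,3); b=np.round((r.inv()*q).as_rotvec()/np.pi,3)
            f='!' if np.linalg.norm(a)>.62 or np.linalg.norm(b)>.0477 else ''
            print([*(float(x)+0 for x in a),*(float(x)+0 for x in b),g],f)
            p=p+r.apply(a*.08); r=r*R.from_rotvec(b*np.pi)
    return p,r
E
python3 - <<'E'
from h import *
u=upof(nL); Q=tilt(nL,u); top=np.array([.4522,.1475,.1638])-.006*nL
print('TCP grasp',top-.044*u, 'pre',top+.04*u)
D=frame([1,0,0],[0,0,-1])
s=rows([([.42,-.30,.34],D,10)],0)
print(); rows([([.40,.02,.32],Q,8),(top+.05*u,Q,2)],0,s)
E
```

```text
TCP grasp [0.4696 0.1469 0.123 ] pre [0.4265 0.1484 0.1951]
[0.425, -0.296, -0.157, 0.0, 0.0, -0.043, 0] 
[0.462, -0.235, -0.157, 0.0, 0.0, -0.042, 0] 
[0.488, -0.174, -0.158, 0.0, 0.0, -0.043, 0] 
[0.507, -0.105, -0.157, 0.0, 0.0, -0.043, 0] 
[0.517, -0.037, -0.157, 0.0, 0.0, -0.042, 0] 
[0.517, 0.032, -0.157, 0.0, 0.0, -0.043, 0] 
[0.508, 0.101, -0.157, 0.0, 0.0, -0.043, 0] 
[0.49, 0.169, -0.157, 0.0, 0.0, -0.042, 0] 
[0.463, 0.232, -0.158, 0.0, 0.0, -0.043, 0] 
[0.428, 0.292, -0.157, 0.0, 0.0, -0.043, 0] 

[0.5, -0.031, 0.032, -0.021, 0.0, 0.001, 0] 
[0.5, -0.034, 0.03, -0.022, -0.001, 0.002, 0] 
[0.5, -0.039, 0.025, -0.021, 0.0, 0.001, 0] 
[0.499, -0.042, 0.023, -0.022, -0.001, 0.002, 0] 
[0.5, -0.047, 0.018, -0.021, 0.0, 0.001, 0] 
[0.499, -0.05, 0.016, -0.022, -0.001, 0.001, 0] 
[0.499, -0.052, 0.01, -0.021, 0.0, 0.002, 0] 
[0.499, -0.056, 0.006, -0.022, 0.0, 0.001, 0] 
[0.807, -0.283, 0.679, 0.0, 0.0, 0.0, 0] !
[0.807, -0.282, 0.68, 0.0, 0.0, 0.0, 0] !
```

carry_out(
  plan=[
    [0.425,-0.296,-0.157,0,0,-0.043,0],
    [0.462,-0.235,-0.157,0,0,-0.042,0],
    [0.488,-0.174,-0.158,0,0,-0.043,0],
    [0.507,-0.105,-0.157,0,0,-0.043,0],
    [0.517,-0.037,-0.157,0,0,-0.042,0],
    [0.517,0.032,-0.157,0,0,-0.043,0],
    [0.508,0.101,-0.157,0,0,-0.043,0],
    [0.49,0.169,-0.157,0,0,-0.042,0],
    [0.463,0.232,-0.158,0,0,-0.043,0],
    [0.428,0.292,-0.157,0,0,-0.043,0],
  ],
)

```text
time: 1.1
ee_pos: [0.4208, -0.2987, 0.3407]
tool_rot: [0.705, 0.71, -0.0, -0.0]
force: [0.6, 0.1, 0.2]
grip_width: 0.0917
```

```bash
python3 - <<'E'
from h import *
im,d,p=cap('wrist','w1'); print(p['T'])
w=cloud('w1').reshape(-1,3)
def sel(x0,x1,y0,y1,z0,z1):
    m=(w[:,0]>x0)&(w[:,0]<x1)&(w[:,1]>y0)&(w[:,1]<y1)&(w[:,2]>z0)&(w[:,2]<z1); return w[m]
p=sel(.39,.62,-.34,-.19,.052,.068); print('rack',cv2.minAreaRect((p[:,:2]*1000).astype(np.float32)),np.median(p[:,2]))
p=sel(.46,.54,-.35,-.19,.13,.17); print('med',cv2.minAreaRect((p[:,:2]*1000).astype(np.float32)),p.max(0))
# gap profile: fraction of top-surface points per rack x coordinate
rx=np.array([.9895,-.1444]); q=sel(.39,.62,-.31,-.23,.0,.17)
t=(q[:,:2]-[.503,-.269])@rx*1000
for a in range(-100,100,2):
    m=(t>=a)&(t<a+2)
    if m.sum(): print(a,int(np.median(q[m,2])*1000),end=' | ')
u=upof(nL); Q=tilt(nL,u); top=np.array([.4522,.1475,.1638])-.006*nL
print();rows([([.41,-.04,.31],Q,6),(top+.05*u,Q,4)],0)
E
```

```text
[[ 1.     -0.0083 -0.0028  0.4205]
 [ 0.0088  0.9564  0.292  -0.2166]
 [ 0.0002 -0.292   0.9564  0.51  ]
 [ 0.      0.      0.      1.    ]]
rack ((505.79058837890625, -270.8048095703125), (94.13719177246094, 184.46206665039062), 82.07975006103516) 0.05892515942972362
med ((505.2020568847656, -270.3902587890625), (91.69389343261719, 12.696446418762207), 81.9116439819336) [ 0.5163 -0.2246  0.1464]
-100 0 | -98 0 | -96 0 | -94 0 | -92 12 | -90 56 | -88 58 | -86 58 | -84 59 | -82 58 | -80 58 | -78 59 | -76 58 | -74 59 | -72 59 | -70 58 | -68 57 | -66 13 | -64 14 | -62 13 | -60 14 | -58 14 | -56 14 | -54 14 | -52 14 | -50 14 | -48 40 | -46 58 | -44 59 | -42 59 | -40 59 | -38 59 | -36 58 | -34 59 | -32 59 | -30 59 | -28 59 | -26 59 | -24 59 | -22 59 | -20 59 | -18 59 | -16 59 | -14 58 | -12 58 | -10 58 | -8 56 | -6 132 | -4 103 | -2 143 | 0 144 | 2 144 | 4 144 | 6 143 | 8 141 | 28 60 | 30 59 | 32 59 | 34 59 | 36 59 | 38 59 | 40 58 | 42 59 | 44 59 | 46 59 | 48 58 | 50 58 | 52 56 | 54 14 | 56 13 | 58 13 | 60 13 | 62 13 | 64 14 | 66 14 | 68 14 | 70 14 | 72 38 | 74 58 | 76 59 | 78 59 | 80 58 | 82 59 | 84 59 | 86 59 | 88 58 | 90 58 | 92 58 | 94 34 | 98 0 | 
[0.532, -0.022, 0.069, -0.028, -0.001, 0.003, 0] 
[0.533, -0.034, 0.065, -0.029, -0.001, 0.002, 0] 
[0.532, -0.042, 0.059, -0.028, 0.0, 0.003, 0] 
[0.532, -0.052, 0.056, -0.028, -0.001, 0.003, 0] 
[0.531, -0.062, 0.049, -0.029, -0.001, 0.002, 0] 
[0.532, -0.069, 0.041, -0.028, -0.001, 0.003, 0] 
[0.59, -0.158, 0.293, 0.0, 0.0, 0.0, 0] !
[0.59, -0.157, 0.293, 0.0, 0.0, 0.0, 0] !
[0.591, -0.158, 0.292, 0.0, 0.0, 0.0, 0] !
[0.59, -0.158, 0.293, 0.0, 0.0, 0.0, 0] !
```

View pics/w1.png

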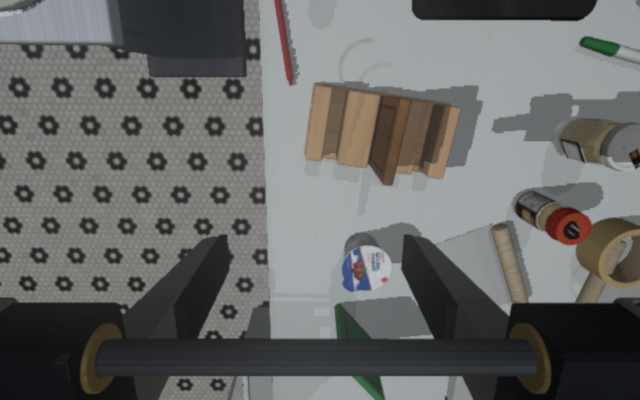

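The wrist view shows the block at (310–460, 85–185) with clear front and rear slots. It places the block about 3 mm further in x than the top camera did, so I'll use the block centre (0.505, -0.270).

carry_out(
  plan=[
    [0.532,-0.022,0.069,-0.028,-0.001,0.003,0],
    [0.533,-0.034,0.065,-0.029,-0.001,0.002,0],
    [0.532,-0.042,0.059,-0.028,0,0.003,0],
    [0.532,-0.052,0.056,-0.028,-0.001,0.003,0],
    [0.531,-0.062,0.049,-0.029,-0.001,0.002,0],
    [0.532,-0.069,0.041,-0.028,-0.001,0.003,0],
    [0.53,-0.14,0.26,0,0,0,0],
    [0.53,-0.14,0.26,0,0,0,0],
    [0.53,-0.14,0.26,0,0,0,0],
    [0.53,-0.14,0.26,0,0,0,0],
  ],
)

```text
time: 2.15
ee_pos: [0.4197, 0.0879, 0.2309]
tool_rot: [0.701, 0.663, 0.178, 0.191]
force: [0.8, -1.7, 1.2]
grip_width: 0.0916
```

```bash
sed -i 's/^RK=.*; RX/RK=np.array([.505,-.270,0]); RX/' h.py; cat > wfit.py <<'E'
from h import *
import sys
def wfit(fn,guess,n0):
    w=cloud(fn).reshape(-1,3); w=w[~np.isnan(w[:,0])]
    p=w[(np.linalg.norm(w-guess,axis=1)<.11)&(w[:,2]>.03)]
    n=np.array(n0);c=guess@n
    for t in(.015,.01,.005,.004):
        q=p[abs(p@n-c)<t]; m=q.mean(0); n=np.linalg.svd(q-m)[2][2]; n*=np.sign(n[2]); c=m@n
    up=upof(n); s=np.cross(up,n); a=(q-m)@s; h=(q-m)@up
    hi=np.percentile(h,99.5); k=h>hi-.05
    print(len(q),'n',n,'width',np.percentile(a[k],[.5,99.5]))
    top=m+up*hi+s*np.mean(np.percentile(a[k],[.5,99.5])); print('top of face',top); return n,up,top
E
python3 - <<'E'
from wfit import *
print(*now()[:1]); cap('wrist','w2'); wfit('w2',np.array([.487,.146,.105]),nL)
E
```

```text
[0.4197 0.0879 0.2309]
2585 n [ 0.8265 -0.0236  0.5624] width [-0.0578  0.0498]
top of face [0.4517 0.1474 0.1608]
```

```bash
python3 - <<'E'
from h import *
u=upof(nL); Q=tilt(nL,u); top=np.array([.452,.1475,.162])-.006*nL
s=rows([(top+.025*u,Q,3),(top-.044*u,Q,5)],0)
print(s[0])
E
```

```text
[0.238, -0.059, 0.197, -0.001, 0.001, -0.002, 0] 
[0.239, -0.059, 0.198, -0.002, 0.002, -0.003, 0] 
[0.237, -0.057, 0.198, -0.001, 0.001, -0.002, 0] 
[0.0, 0.0, 0.173, 0.0, 0.0, 0.0, 0] 
[0.0, 0.0, 0.172, 0.0, 0.0, 0.0, 0] 
[0.0, -0.001, 0.173, 0.0, 0.0, 0.0, 0] 
[0.0, 0.0, 0.172, 0.0, 0.0, 0.0, 0] 
[0.0, 0.0, 0.173, 0.0, 0.0, 0.0, 0] 
[0.4694 0.1469 0.1211]
```

carry_out(
  plan=[
    [0.238,-0.059,0.197,-0.001,0.001,-0.002,0],
    [0.239,-0.059,0.198,-0.002,0.002,-0.003,0],
    [0.237,-0.057,0.198,-0.001,0.001,-0.002,0],
    [0,0,0.173,0,0,0,0],
    [0,0,0.172,0,0,0,0],
    [0,0,0.173,0,0,0,0],
    [0,0,0.172,0,0,0,0],
    [0,0,0.173,0,0,0,0],
    [0,0,0,0,0,0,0],
    [0,0,0,0,0,0,0],
  ],
)

```text
time: 3.2
ee_pos: [0.4698, 0.1408, 0.1234]
tool_rot: [0.692, 0.671, 0.183, 0.193]
force: [-0.7, 0.4, -0.8]
grip_width: 0.0917
```

```bash
python3 - <<'E'
from h import *
cap('wrist','w3'); cap('scene','s3')
a=cv2.imread('pics/w3.png'); b=cv2.imread('pics/s3.png')[80:230,200:420]
b=cv2.resize(b,(800,545))[:290]; 
cv2.imwrite('pics/v3.png',cv2.convertScaleAbs(np.vstack([cv2.resize(a,(480,300)),cv2.resize(b,(480,174))]),alpha=1.5))
E
```

```text
(no output)
```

View pics/v3.png

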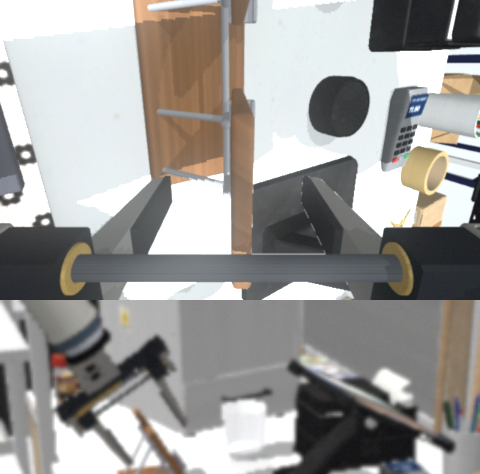

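The board's edge lies midway between the open fingers (column ~243 of 480) and parallel to them. I'll shift 6 mm in y and then close.

carry_out(
  plan=[
    [0.075,0,0,0,0,0,0],
    [0,0,0,0,0,0,0],
    [0,0,0,0,0,0,255],
    [0,0,0,0,0,0,255],
    [0,0,0,0,0,0,255],
    [0,0,0,0,0,0,255],
    [0,0,0,0,0,0,255],
    [0,0,0,0,0,0,255],
    [0,0,0,0,0,0,255],
    [0,0,0,0,0,0,255],
  ],
)

```text
time: 4.3
ee_pos: [0.4703, 0.1472, 0.1236]
tool_rot: [0.692, 0.671, 0.184, 0.193]
force: [0.9, -0.1, -0.3]
grip_width: 0.0297
```

```bash
python3 - <<'E'
from h import *
print(now()[0],now()[1].as_quat())
p,r=now(); z=r.apply([0,0,1])
# lift along board plane 80mm, then swing upright moving back & up
s=rows([(p-z*.08,r,6),([.43,.13,.30],r*R.from_rotvec(np.radians([8,0,0])),4)],255)
print(); t=RK+.06*RX
print(t,s[0]); s=rows([([.44,-.06,.32],RACK,6),([.54,-.21,.31],RACK,4)],255,s)
E
```

```text
[0.4703 0.1472 0.1236] [0.6916 0.6712 0.1839 0.1932]
[0.0, 0.0, -0.167, 0.0, 0.0, 0.0, 255] 
[0.0, 0.0, -0.166, 0.0, 0.0, 0.0, 255] 
[0.0, 0.0, -0.167, 0.0, 0.0, 0.0, 255] 
[0.0, 0.0, -0.167, 0.0, 0.0, 0.0, 255] 
[0.0, 0.0, -0.166, 0.0, 0.0, 0.0, 255] 
[0.0, 0.0, -0.167, 0.0, 0.0, 0.0, 255] 
[-0.061, 0.177, -0.286, 0.011, 0.0, 0.0, 255] 
[-0.06, 0.166, -0.293, 0.011, 0.0, 0.0, 255] 
[-0.061, 0.157, -0.298, 0.011, 0.0, 0.0, 255] 
[-0.06, 0.146, -0.303, 0.011, 0.0, 0.0, 255] 

[ 0.5644 -0.2787  0.    ] [0.43 0.13 0.3 ]
[-0.395, 0.046, -0.023, 0.021, -0.001, 0.006, 255] 
[-0.395, 0.052, -0.026, 0.022, -0.001, 0.006, 255] 
[-0.393, 0.057, -0.028, 0.021, -0.001, 0.006, 255] 
[-0.392, 0.063, -0.031, 0.021, -0.001, 0.006, 255] 
[-0.392, 0.068, -0.034, 0.022, -0.001, 0.006, 255] 
[-0.39, 0.073, -0.037, 0.021, -0.001, 0.006, 255] 
[-0.418, 0.377, 0.031, 0.0, 0.0, 0.0, 255] 
[-0.419, 0.377, 0.032, 0.0, 0.0, 0.0, 255] 
[-0.418, 0.377, 0.031, 0.0, 0.0, 0.0, 255] 
[-0.419, 0.378, 0.032, 0.0, 0.0, 0.0, 255]
```

carry_out(
  plan=[
    [0,0,0,0,0,0,255],
    [0,0,0,0,0,0,255],
    [0,0,0,0,0,0,255],
    [0,0,0,0,0,0,255],
    [0,0,0,0,0,0,255],
    [0,0,0,0,0,0,255],
    [0,0,-0.1,0,0,0,255],
    [0,0,-0.1,0,0,0,255],
    [0,0,-0.1,0,0,0,255],
    [0,0,-0.1,0,0,0,255],
  ],
)

```text
time: 5.3
ee_pos: [0.4544, 0.1484, 0.1518]
tool_rot: [0.691, 0.671, 0.185, 0.193]
force: [8.8, -0.2, -2.7]
grip_width: 0.0116
```

carry_out(
  plan=[
    [0,0.03,-0.15,0,0,0,255],
    [0,0.02,-0.17,0,0,0,255],
    [0,0,-0.17,0,0,0,255],
    [0,0,-0.17,0,0,0,255],
    [0,0,-0.17,0,0,0,255],
    [-0.061,0.12,-0.286,0,0,0,255],
    [-0.06,0.166,-0.293,0.011,0,0,255],
    [-0.061,0.157,-0.298,0.011,0,0,255],
    [-0.06,0.146,-0.303,0.011,0,0,255],
    [0,0,0,0,0,0,255],
  ],
)

```text
time: 6.3
ee_pos: [0.4187, 0.1309, 0.3188]
tool_rot: [0.701, 0.679, 0.151, 0.157]
force: [1.1, -0.1, -0.6]
grip_width: 0.0119
```

```bash
python3 - <<'E'
from h import *
print(now()[0],now()[1].as_quat())
s=rows([([.44,-.06,.33],RACK,6),([.54,-.20,.32],RACK,4)],255)
E
```

```text
[0.4187 0.1309 0.3188] [0.7009 0.6791 0.151  0.1575]
[-0.396, 0.061, 0.004, 0.023, -0.001, 0.006, 255] 
[-0.395, 0.069, 0.001, 0.024, -0.001, 0.006, 255] 
[-0.393, 0.076, -0.004, 0.023, -0.002, 0.006, 255] 
[-0.393, 0.083, -0.007, 0.023, -0.001, 0.006, 255] 
[-0.39, 0.09, -0.012, 0.024, -0.001, 0.006, 255] 
[-0.389, 0.096, -0.018, 0.023, -0.001, 0.005, 255] 
[-0.388, 0.372, 0.031, 0.0, 0.0, 0.0, 255] 
[-0.389, 0.372, 0.031, 0.0, 0.0, 0.0, 255] 
[-0.388, 0.371, 0.031, 0.0, 0.0, 0.0, 255] 
[-0.388, 0.372, 0.03, 0.0, 0.0, 0.0, 255]
```

carry_out(
  plan=[
    [-0.396,0.061,0.004,0.023,-0.001,0.006,255],
    [-0.395,0.069,0.001,0.024,-0.001,0.006,255],
    [-0.393,0.076,-0.004,0.023,-0.002,0.006,255],
    [-0.393,0.083,-0.007,0.023,-0.001,0.006,255],
    [-0.39,0.09,-0.012,0.024,-0.001,0.006,255],
    [-0.389,0.096,-0.018,0.023,-0.001,0.005,255],
    [-0.388,0.372,0.031,0,0,0,255],
    [-0.389,0.372,0.031,0,0,0,255],
    [-0.388,0.371,0.031,0,0,0,255],
    [-0.388,0.372,0.03,0,0,0,255],
  ],
)

```text
time: 7.3
ee_pos: [0.5384, -0.2014, 0.3143]
tool_rot: [0.756, 0.655, -0.003, -0.002]
force: [0.2, 0.0, -0.9]
grip_width: 0.0118
```

```bash
python3 - <<'E'
from h import *
print(now()[0],now()[1].as_quat())
t=RK+.06*RX
s=rows([(t+[0,0,.26],RACK,5),(t+[0,0,.235],RACK,3),(t+[0,0,.235],RACK,2)],255)
E
```

```text
[ 0.5384 -0.2014  0.3143] [ 0.756   0.6545 -0.0033 -0.0019]
[-0.182, 0.093, 0.136, 0.0, 0.0, 0.0, 255] 
[-0.181, 0.093, 0.135, -0.001, 0.0, 0.0, 255] 
[-0.182, 0.092, 0.136, 0.0, 0.0, 0.0, 255] 
[-0.181, 0.092, 0.136, -0.001, 0.001, 0.0, 255] 
[-0.182, 0.092, 0.136, 0.0, 0.0, 0.0, 255] 
[0.0, 0.0, 0.104, 0.0, 0.0, 0.0, 255] 
[0.0, 0.0, 0.104, 0.0, 0.0, 0.0, 255] 
[0.0, 0.0, 0.104, 0.0, 0.0, 0.0, 255] 
[0.0, 0.0, 0.0, 0.0, 0.0, 0.0, 255] 
[0.0, 0.0, 0.0, 0.0, 0.0, 0.0, 255]
```

carry_out(
  plan=[
    [-0.182,0.093,0.136,0,0,0,255],
    [-0.181,0.093,0.135,-0.001,0,0,255],
    [-0.182,0.092,0.136,0,0,0,255],
    [-0.181,0.092,0.136,-0.001,0.001,0,255],
    [-0.182,0.092,0.136,0,0,0,255],
    [0,0,0.104,0,0,0,255],
    [0,0,0.104,0,0,0,255],
    [0,0,0.104,0,0,0,255],
    [0,0,0,0,0,0,255],
    [0,0,0,0,0,0,255],
  ],
)

```text
time: 8.3
ee_pos: [0.5651, -0.277, 0.2382]
tool_rot: [0.755, 0.655, 0.001, 0.001]
force: [-0.1, 0.4, -1.6]
grip_width: 0.012
```

```bash
cat > chk.py <<'E'
from h import *
import sys
fn=sys.argv[1]; print(now()[0],now()[1].as_quat())
cap('top',fn+'t'); cap('wrist',fn+'w'); cap('scene',fn+'s')
for k in('t','w'):
    w=cloud(fn+k).reshape(-1,3); w=w[~np.isnan(w[:,0])]
    L=np.c_[(w-RK)@RX,(w-RK)@[-RX[1],RX[0],0],w[:,2]]
    m=(abs(L[:,0])<.11)&(abs(L[:,1])<.075); L=L[m]
    # slot/block profile inside the block and anything above it
    t=L[(abs(L[:,1])<.045)]
    print(k,' '.join('%d:%d/%d'%(a,np.percentile(t[s,2],20)*1000,t[s,2].max()*1000) for a in range(-96,98,4) for s in[(t[:,0]*1000>=a)&(t[:,0]*1000<a+4)] if s.any()))
E
python3 chk.py c1; python3 -c "
from h import *
a=cv2.imread('pics/c1s.png')[110:260,230:430]; b=cv2.imread('pics/c1w.png')
cv2.imwrite('pics/v4.png',np.vstack([cv2.resize(b,(480,300)),cv2.resize(a,(400,300))[:, :].copy() if 0 else cv2.resize(a,(480,300))]))"
```

```text
[ 0.5651 -0.277   0.2382] [0.7555 0.6552 0.0012 0.0008]
t -96:695/709 -92:695/708 -88:694/707 -84:693/704 -80:690/700 -76:674/697 -72:651/691 -68:643/689 -64:644/688 -60:647/687 -56:637/685 -52:635/683 -48:639/683 -44:637/682 -40:633/681 -36:636/677 -32:603/676 -28:371/674 -24:368/673 -20:367/672 -16:368/670 -12:367/670 -8:368/666 -4:368/665 0:368/664 4:565/663 8:370/662 12:369/659 16:400/658 20:446/656 24:479/655 28:485/653 32:518/653 36:525/650 40:626/649 44:535/648 48:635/646 52:181/644 56:280/642 60:275/643 64:23/643 68:629/646 72:632/645 76:631/646 80:628/643 84:627/643 88:624/643 92:622/641 96:622/639
w -92:57/60 -88:58/61 -84:58/61 -80:58/61 -76:58/61 -72:23/60 -68:13/16 -64:13/15 -60:13/16 -56:14/15 -52:56/58 -48:58/61 -44:58/61 -40:58/61 -36:58/61 -32:58/61 -28:58/60 -24:58/329 -20:327/338 -16:58/339 -12:338/344 -8:338/344 -4:143/344 0:143/345 4:75/344 8:339/344 12:59/344 16:59/344 20:58/345 24:330/351 28:332/351 32:332/351 36:331/351 40:276/351 44:273/351 48:296/351 52:276/347 56:277/345 60:278/345 64:277/344 68:297/350 72:287/351 76:277/351 80:286/351 84:333/351 88:333/351 92:338/351 96:0/350
```

View pics/v4.png

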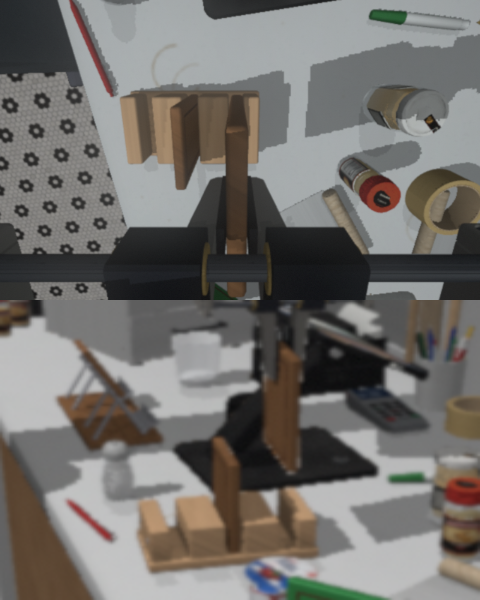

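```bash
cat > hang.py <<'E'
from h import *
import sys
fn,cx,yl,z0,z1=sys.argv[1],*map(float,sys.argv[2:])
w=cloud(fn).reshape(-1,3); w=w[~np.isnan(w[:,0])]
L=np.c_[(w-RK)@RX,(w-RK)@[-RX[1],RX[0],0],w[:,2]]*1000
m=(abs(L[:,0]-cx)<16)&(abs(L[:,1]-yl)<14)&(L[:,2]>z0)&(L[:,2]<z1); L=L[m]
for a in np.arange(z0,z1,10):
    s=L[(L[:,2]>=a)&(L[:,2]<a+10)]
    if len(s)>3: print(a,len(s),'x %.1f..%.1f mean %.1f y %.1f..%.1f'%(*np.percentile(s[:,0],[3,97]),s[:,0].mean(),*np.percentile(s[:,1],[3,97])))
print('minz',L[:,2].min())
p,r=now(); print('tcp L',(p-RK)@RX*1000,(p-RK)@[-RX[1],RX[0],0]*1000,p[2]*1000)
E
python3 hang.py c1w 60 55 100 225
```

```text
130.0 16 x 56.3..67.1 mean 61.7 y 53.7..56.2
140.0 28 x 56.7..66.6 mean 61.6 y 54.4..56.2
150.0 19 x 56.6..66.5 mean 61.5 y 54.6..56.2
160.0 31 x 55.8..67.2 mean 61.6 y 53.3..56.1
170.0 34 x 56.5..66.5 mean 61.5 y 54.1..56.1
180.0 34 x 56.1..66.2 mean 61.3 y 54.5..56.1
190.0 46 x 56.3..66.9 mean 61.5 y 53.6..55.9
200.0 48 x 56.1..66.8 mean 61.6 y 53.4..55.9
210.0 60 x 55.9..66.6 mean 61.1 y 53.4..55.9
220.0 23 x 56.3..66.5 mean 61.5 y 54.2..55.9
minz 133.33893549994713
tcp L 60.85881940750758 1.422723677424224 238.68610620368955
```

The board hangs vertical, at x = +61.5 mm and y ≈ 0 in the block frame, with the rear slot at +60 to +61. I'll lower it 117 mm.

carry_out(
  plan=[
    [0,-0.01,0.16,0,0,0,255],
    [0,0,0.18,0,0,0,255],
    [0,0,0.18,0,0,0,255],
    [0,0,0.18,0,0,0,255],
    [0,0,0.18,0,0,0,255],
    [0,0,0.18,0,0,0,255],
    [0,0,0.18,0,0,0,255],
    [0,0,0.1,0,0,0,255],
    [0,0,0.06,0,0,0,255],
    [0,0,0,0,0,0,255],
  ],
)

```text
time: 9.45
ee_pos: [0.5646, -0.2773, 0.1256]
tool_rot: [0.756, 0.655, 0.001, 0.001]
force: [-0.2, 0.3, -2.0]
grip_width: 0.0118
```

carry_out(
  plan=[
    [0,0,0.03,0,0,0,255],
    [0,0,0.025,0,0,0,255],
    [0,0,0,0,0,0,255],
    [0,0,0,0,0,0,165],
    [0,0,0,0,0,0,165],
    [0,0,0,0,0,0,165],
    [0,0,0,0,0,0,165],
    [0,0,-0.1,0,0,0,165],
    [0,0,-0.2,0,0,0,165],
    [0,0,-0.3,0,0,0,165],
  ],
)

```text
time: 10.45
ee_pos: [0.564, -0.2771, 0.1701]
tool_rot: [0.756, 0.655, 0.001, -0.0]
force: [0.1, 0.2, -0.7]
grip_width: 0.0322
```

```bash
python3 - <<'E'
from h import *
nS=np.array([.855,-.034,.515]); nS/=np.linalg.norm(nS); u=upof(nS)
top=np.array([.475,.2985,.127])-.006*nS
print('grasp',top-.031*u)
Q=tilt(nS,u)
p,r=now(); print(p)
s=rows([(p+[0,0,.12],RACK,3),([.46,-.05,.31],r*R.from_rotvec(np.radians([-5,0,0])),7)],0)
print(s[0]); s=rows([([.43,.22,.27],Q,7),(top+.06*u,Q,3)],0,s)
E
```

```text
grasp [0.4858 0.2981 0.0973]
[ 0.564  -0.2771  0.1701]
[0.001, 0.001, -0.5, 0.0, 0.0, 0.0, 0] 
[0.0, 0.0, -0.5, 0.0, 0.0, 0.001, 0] 
[0.001, 0.001, -0.5, 0.0, 0.0, 0.0, 0] 
[0.374, -0.243, -0.035, -0.004, 0.0, 0.0, 0] 
[0.375, -0.242, -0.039, -0.004, 0.0, 0.0, 0] 
[0.374, -0.241, -0.041, -0.004, 0.0, 0.0, 0] 
[0.374, -0.241, -0.044, -0.004, 0.0, -0.001, 0] 
[0.375, -0.239, -0.048, -0.004, 0.0, 0.0, 0] 
[0.375, -0.239, -0.05, -0.004, 0.0, 0.0, 0] 
[0.375, -0.238, -0.054, -0.004, 0.0, 0.0, 0] 
[ 0.46 -0.05  0.31]
[0.47, -0.127, 0.061, -0.021, 0.001, -0.004, 0] 
[0.471, -0.126, 0.054, -0.02, 0.002, -0.005, 0] 
[0.472, -0.121, 0.049, -0.021, 0.001, -0.004, 0] 
[0.474, -0.118, 0.043, -0.02, 0.002, -0.005, 0] 
[0.476, -0.113, 0.039, -0.021, 0.001, -0.004, 0] 
[0.477, -0.11, 0.032, -0.02, 0.002, -0.005, 0] 
[0.478, -0.104, 0.029, -0.021, 0.001, -0.004, 0] 
[0.334, -0.184, 0.35, 0.0, 0.0, 0.0, 0] 
[0.334, -0.183, 0.351, 0.0, 0.0, 0.0, 0] 
[0.334, -0.184, 0.35, 0.0, 0.0, 0.0, 0]
```

carry_out(
  plan=[
    [0,0,-0.5,0,0,0,165],
    [0,0,-0.5,0,0,0,165],
    [0,0,-0.5,0,0,0,165],
    [0.374,-0.243,-0.035,-0.004,0,0,90],
    [0.375,-0.242,-0.039,-0.004,0,0,90],
    [0.374,-0.241,-0.041,-0.004,0,0,90],
    [0.374,-0.241,-0.044,-0.004,0,0,90],
    [0.375,-0.239,-0.048,-0.004,0,0,90],
    [0.375,-0.239,-0.05,-0.004,0,0,90],
    [0.375,-0.238,-0.054,-0.004,0,0,90],
  ],
)

```text
time: 11.45
ee_pos: [0.459, -0.0494, 0.3107]
tool_rot: [0.755, 0.654, 0.031, 0.035]
force: [1.1, 1.8, 0.2]
grip_width: 0.0594
```

```bash
python3 chk.py c2; python3 - <<'E'
from h import *
w=cloud('c2t').reshape(-1,3); w=w[~np.isnan(w[:,0])]
L=np.c_[(w-RK)@RX,(w-RK)@[-RX[1],RX[0],0],w[:,2]]*1000
for c in(0,60):
    s=L[(abs(L[:,0]-c)<14)&(abs(L[:,1])<75)&(L[:,2]>100)&(L[:,2]<200)]
    t=s[s[:,2]>np.percentile(s[:,2],95)-12]; print(c,len(s),'top',np.percentile(s[:,2],95),'x',np.percentile(t[:,0],[3,97]),'y',np.percentile(t[:,1],[1,99]))
E
```

```text
[ 0.459  -0.0494  0.3107] [0.755  0.6541 0.0308 0.0348]
t -96:16/65 -92:57/62 -88:56/62 -84:56/65 -80:57/64 -76:56/64 -72:12/50 -68:10/21 -64:11/20 -60:11/17 -56:13/58 -52:53/66 -48:57/66 -44:57/66 -40:57/65 -36:56/62 -32:56/65 -28:56/64 -24:57/64 -20:57/65 -16:56/62 -12:53/146 -8:80/148 -4:142/148 0:141/148 4:42/139 8:53/56 12:56/58 16:56/63 20:56/63 24:56/65 28:55/64 32:56/63 36:56/66 40:57/66 44:54/62 48:51/160 52:62/170 56:162/169 60:162/169 64:158/165 84:57/63 88:55/61
w -96:-1/15 -92:14/60 -88:58/61 -84:58/61 -80:58/61 -76:58/61 -72:56/60 -68:13/15 -64:13/16 -60:13/16 -56:13/15 -52:14/58 -48:58/61 -44:58/61 -40:58/61 -36:58/61 -32:58/61 -28:58/61 -24:58/60 -20:58/61 -16:58/61 -12:57/60 -8:52/144 -4:101/145 0:140/145 4:83/145 8:17/59 12:57/60 16:58/60 20:58/61 24:58/61 28:58/60 32:58/61 36:58/61 40:58/61 44:58/60 48:58/60 56:144/165
0 196 top 147.4051532752228 x [-8.1598  3.2299] y [-43.4099  45.0611]
60 313 top 167.37327483469463 x [53.0534 64.9135] y [-51.1798  55.9039]
```

The large board is fully down: its top is at about 165 mm, and it is centred in y. Next is the small board.

carry_out(
  plan=[
    [0.47,-0.127,0.061,-0.021,0.001,-0.004,90],
    [0.471,-0.126,0.054,-0.02,0.002,-0.005,90],
    [0.472,-0.121,0.049,-0.021,0.001,-0.004,90],
    [0.474,-0.118,0.043,-0.02,0.002,-0.005,90],
    [0.476,-0.113,0.039,-0.021,0.001,-0.004,90],
    [0.477,-0.11,0.032,-0.02,0.002,-0.005,90],
    [0.478,-0.104,0.029,-0.021,0.001,-0.004,90],
    [0.334,-0.184,0.35,0,0,0,90],
    [0.334,-0.184,0.35,0,0,0,90],
    [0.2,-0.1,0.2,0,0,0,90],
  ],
)

```text
time: 12.6
ee_pos: [0.4384, 0.2883, 0.1868]
tool_rot: [0.695, 0.667, 0.184, 0.193]
force: [0.3, -0.4, -0.2]
grip_width: 0.0594
```

```bash
python3 - <<'E'
from wfit import *
nS=np.array([.855,-.034,.515]); nS/=np.linalg.norm(nS); u=upof(nS)
print(now()[0]); cap('wrist','w5'); wfit('w5',np.array([.5037,.2959,.0844]),nS)
top=np.array([.475,.2985,.127])-.006*nS
Q=tilt(nS,u)
s=rows([(top+.02*u,Q,4),(top-.031*u,Q,4)],90); print(s[0])
E
```

```text
[0.4384 0.2883 0.1868]
1426 n [ 0.8057 -0.1651  0.5688] width [-0.0339  0.0407]
top of face [0.4738 0.3011 0.127 ]
[0.034, -0.015, 0.151, 0.0, 0.0, 0.0, 90] 
[0.035, -0.014, 0.151, -0.001, 0.0, 0.0, 90] 
[0.034, -0.015, 0.151, 0.0, 0.0, 0.0, 90] 
[0.035, -0.015, 0.151, 0.0, 0.001, 0.0, 90] 
[0.0, 0.0, 0.159, 0.0, 0.0, 0.0, 90] 
[-0.001, 0.0, 0.16, 0.0, 0.0, 0.0, 90] 
[0.0, 0.0, 0.159, 0.0, 0.0, 0.0, 90] 
[0.0, 0.0, 0.16, 0.0, 0.0, 0.0, 90] 
[0.4859 0.2981 0.0973]
```

carry_out(
  plan=[
    [0.037,-0.015,0.151,0,0,0,90],
    [0.037,-0.015,0.151,0,0,0,90],
    [0.037,-0.015,0.151,0,0,0,90],
    [0.037,-0.015,0.151,0,0,0,90],
    [0,0,0.16,0,0,0,90],
    [0,0,0.16,0,0,0,90],
    [0,0,0.16,0,0,0,90],
    [0,0,0.16,0,0,0,90],
    [0,0,0,0,0,0,90],
    [0,0,0,0,0,0,90],
  ],
)

```text
time: 13.65
ee_pos: [0.4858, 0.2959, 0.1004]
tool_rot: [0.696, 0.667, 0.184, 0.193]
force: [0.1, -0.5, 1.4]
grip_width: 0.0595
```

```bash
python3 - <<'E'
from h import *
im,_,_=cap('wrist','w6'); cv2.imwrite('pics/v6.png',cv2.convertScaleAbs(cv2.resize(im,(560,350)),alpha=1.5)); print(now()[0])
E
```

```text
[0.4857 0.2962 0.1008]
```

View pics/v6.png

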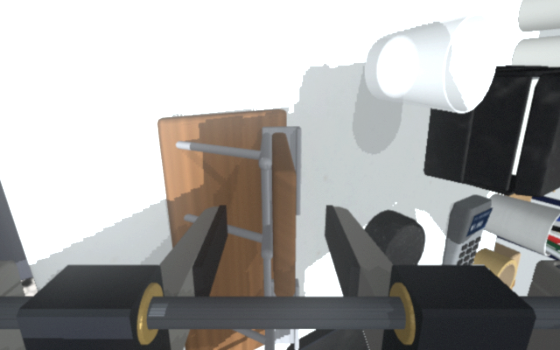

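The small board's edge (columns 272–298) lies between the open fingertips, and the stand's cross rod is lower down on the robot side, clear of the fingers. I'll shift by 3 mm and close.

carry_out(
  plan=[
    [0.04,0.03,0.04,0,0,0,90],
    [0,0,0,0,0,0,255],
    [0,0,0,0,0,0,255],
    [0,0,0,0,0,0,255],
    [0,0,0,0,0,0,255],
    [0,0,0,0,0,0,255],
    [0,0,0,0,0,0,255],
    [0,0,0,0,0,0,255],
    [0,0,0,0,0,0,255],
    [0,0,0,0,0,0,255],
  ],
)

```text
time: 14.7
ee_pos: [0.4906, 0.2997, 0.1]
tool_rot: [0.695, 0.667, 0.185, 0.194]
force: [4.4, -1.3, 5.4]
grip_width: 0.0119
```

carry_out(
  plan=[
    [0,0,-0.1,0,0,0,255],
    [0,0.02,-0.15,0,0,0,255],
    [0,0.02,-0.17,0,0,0,255],
    [0,0,-0.2,0,0,0,255],
    [0,0,-0.25,0,0,0,255],
    [0,0,-0.3,0,0,0,255],
    [0,0.1,-0.3,0,0,0,255],
    [0,0.15,-0.3,0.011,0,0,255],
    [0,0.15,-0.3,0.011,0,0,255],
    [-0.1,0.15,-0.3,0.011,0,0,255],
  ],
)

```text
time: 15.7
ee_pos: [0.4341, 0.2944, 0.287]
tool_rot: [0.704, 0.676, 0.15, 0.155]
force: [1.2, -0.4, -0.2]
grip_width: 0.0118
```

```bash
python3 - <<'E'
from h import *
print(now()[0],now()[1].as_quat(), ctrl.observe()['grip_width'])
t=RK-.06*RX; print(t)
s=rows([([.42,.10,.30],RACK,6),([.42,-.05,.29],RACK,4)],255); print()
rows([(t+[0,.02,.24],RACK,6),(t+[0,0,.22],RACK,2)],255,s)
E
```

```text
[0.4341 0.2944 0.287 ] [0.7043 0.6764 0.1496 0.1553] 0.011770076572253239
[ 0.4456 -0.2613  0.    ]
[-0.406, 0.0, -0.03, 0.023, -0.001, 0.005, 255] 
[-0.406, 0.004, -0.03, 0.023, -0.001, 0.006, 255] 
[-0.406, 0.009, -0.028, 0.023, -0.002, 0.005, 255] 
[-0.406, 0.014, -0.027, 0.023, -0.001, 0.006, 255] 
[-0.406, 0.019, -0.026, 0.023, -0.001, 0.005, 255] 
[-0.405, 0.024, -0.027, 0.023, -0.001, 0.006, 255] 
[-0.464, 0.068, 0.031, 0.0, 0.0, 0.0, 255] 
[-0.464, 0.068, 0.03, 0.0, 0.0, 0.0, 255] 
[-0.464, 0.068, 0.031, 0.0, 0.0, 0.0, 255] 
[-0.463, 0.068, 0.031, 0.0, 0.0, 0.0, 255] 

[-0.387, 0.111, 0.104, 0.0, 0.0, 0.0, 255] 
[-0.387, 0.11, 0.103, 0.0, 0.0, 0.0, 255] 
[-0.387, 0.111, 0.104, 0.0, 0.0, 0.0, 255] 
[-0.386, 0.111, 0.104, 0.0, 0.0, 0.0, 255] 
[-0.387, 0.11, 0.104, 0.0, 0.0, 0.0, 255] 
[-0.387, 0.111, 0.103, 0.0, 0.0, 0.0, 255] 
[-0.124, 0.018, 0.125, 0.0, 0.0, 0.0, 255] 
[-0.124, 0.018, 0.125, 0.0, 0.0, 0.0, 255]
```

carry_out(
  plan=[
    [-0.406,0,-0.03,0.023,-0.001,0.005,255],
    [-0.406,0.004,-0.03,0.023,-0.001,0.006,255],
    [-0.406,0.009,-0.028,0.023,-0.002,0.005,255],
    [-0.406,0.014,-0.027,0.023,-0.001,0.006,255],
    [-0.406,0.019,-0.026,0.023,-0.001,0.005,255],
    [-0.405,0.024,-0.027,0.023,-0.001,0.006,255],
    [-0.464,0.068,0.031,0,0,0,255],
    [-0.464,0.068,0.03,0,0,0,255],
    [-0.464,0.068,0.031,0,0,0,255],
    [-0.463,0.068,0.031,0,0,0,255],
  ],
)

```text
time: 16.7
ee_pos: [0.4196, -0.052, 0.2889]
tool_rot: [0.757, 0.653, 0.001, 0.001]
force: [1.2, 0.0, -0.4]
grip_width: 0.0124
```

carry_out(
  plan=[
    [-0.387,0.111,0.104,0,0,0,255],
    [-0.387,0.11,0.103,0,0,0,255],
    [-0.387,0.111,0.104,0,0,0,255],
    [-0.386,0.111,0.104,0,0,0,255],
    [-0.387,0.11,0.104,0,0,0,255],
    [-0.387,0.111,0.103,0,0,0,255],
    [-0.124,0.018,0.125,0,0,0,255],
    [-0.124,0.018,0.125,0,0,0,255],
    [0,0,0,0,0,0,255],
    [0,0,0,0,0,0,255],
  ],
)

```text
time: 17.7
ee_pos: [0.4451, -0.2611, 0.2191]
tool_rot: [0.757, 0.653, 0.001, 0.0]
force: [0.9, -0.2, -0.8]
grip_width: 0.0117
```

```bash
python3 - <<'E'
from h import *
s=ctrl.observe(); print(s['ee_pos'],s['tool_rot'],RACK.as_quat()); cap('wrist','w7')
print((RACK.inv()*now()[1]).as_rotvec(degrees=True))
E
python3 hang.py w7 -60 37 100 205; python3 chk.py c3 | tail -1; python3 -c "
from h import *
a=cv2.imread('pics/c3s.png')[110:260,230:430]; b=cv2.imread('pics/w7.png')
cv2.imwrite('pics/v7.png',np.vstack([cv2.resize(b,(480,300)),cv2.resize(a,(400,300))]) if 0 else np.vstack([cv2.resize(b,(480,300)),cv2.resize(a,(480,300))]))"
```

```text
[ 0.4451 -0.2611  0.2191] [0.7572 0.6532 0.0011 0.0002] [0.7564 0.6541 0.     0.    ]
[-0.1478  0.0547  0.1038]
140.0 47 x -64.8..-54.0 mean -59.3 y 32.9..35.8
150.0 51 x -65.0..-54.3 mean -59.5 y 33.3..35.9
160.0 56 x -65.1..-54.5 mean -59.7 y 33.7..35.7
170.0 71 x -65.4..-53.9 mean -59.6 y 32.7..35.6
180.0 76 x -65.2..-54.3 mean -59.8 y 33.3..35.6
190.0 84 x -65.2..-54.4 mean -59.8 y 33.0..35.5
200.0 50 x -65.3..-54.1 mean -59.6 y 32.7..35.4
minz 138.46110361235958
tcp L -60.244068869078994 0.1966391859306061 219.58249793794477
w -96:320/332 -92:315/332 -88:313/332 -84:274/332 -80:252/332 -76:247/332 -72:266/332 -68:245/326 -64:244/326 -60:246/326 -56:245/326 -52:270/332 -48:253/332 -44:249/332 -40:269/332 -36:313/332 -32:313/332 -28:313/332 -24:58/331 -20:59/326 -16:59/326 -12:59/326 -8:73/326 -4:143/326 0:143/326 4:143/326 8:321/326 12:320/325 16:310/322 20:60/318 24:58/309 28:58/61 32:58/61 36:58/61 40:58/61 44:58/61 48:57/60 52:90/164 56:78/166 60:163/166 64:163/165
```

View pics/v7.png

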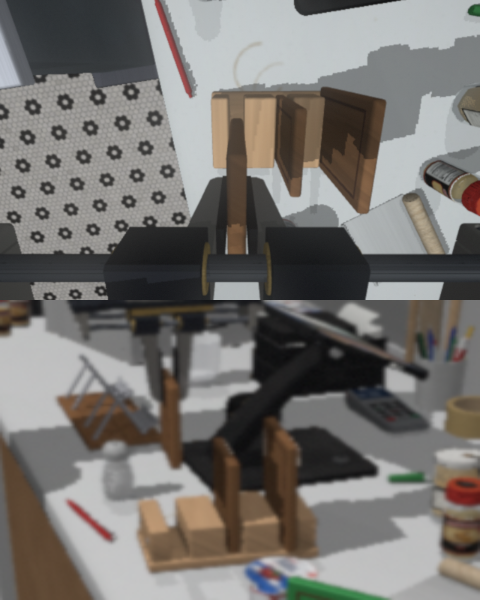

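The small board hangs vertical at -59.6 mm, over the front slot at -60, with its bottom at 138 mm. The large and medium boards stand in place. I'll lower it about 122 mm.

carry_out(
  plan=[
    [0,0,0.17,0,0,0,255],
    [0,0,0.18,0,0,0,255],
    [0,0,0.18,0,0,0,255],
    [0,0,0.18,0,0,0,255],
    [0,0,0.18,0,0,0,255],
    [0,0,0.18,0,0,0,255],
    [0,0,0.18,0,0,0,255],
    [0,0,0.12,0,0,0,255],
    [0,0,0.06,0,0,0,255],
    [0,0,0,0,0,0,255],
  ],
)

```text
time: 18.9
ee_pos: [0.4454, -0.2617, 0.1043]
tool_rot: [0.757, 0.653, 0.001, 0.0]
force: [-0.2, 0.0, -0.7]
grip_width: 0.0118
```

carry_out(
  plan=[
    [0,0,0.04,0,0,0,255],
    [0,0,0.03,0,0,0,255],
    [0,0,0.02,0,0,0,255],
    [0,0,0,0,0,0,255],
    [0,0,0,0,0,0,165],
    [0,0,0,0,0,0,165],
    [0,0,0,0,0,0,165],
    [0,0,0,0,0,0,165],
    [0,0,0,0,0,0,165],
    [0,0,-0.1,0,0,0,165],
  ],
)

```text
time: 19.9
ee_pos: [0.4451, -0.2616, 0.1053]
tool_rot: [0.757, 0.653, 0.001, -0.0]
force: [0.0, 0.1, -0.5]
grip_width: 0.0324
```

carry_out(
  plan=[
    [0,0,-0.2,0,0,0,165],
    [0,0,-0.4,0,0,0,165],
    [0,0,-0.5,0,0,0,165],
    [0,0,-0.5,0,0,0,165],
    [0,0,-0.5,0,0,0,165],
    [0.5,0,0,0,0,0,165],
    [0.5,0,0,0,0,0,165],
    [0.5,0,0,0,0,0,165],
    [0.5,0,0,0,0,0,165],
    [0.5,0,0,0,0,0,165],
  ],
)

```text
time: 20.9
ee_pos: [0.4745, -0.0627, 0.2747]
tool_rot: [0.757, 0.653, 0.001, 0.001]
force: [0.5, 0.2, 0.7]
grip_width: 0.0325
```

```bash
python3 chk.py c4 | head -1; python3 - <<'E'
from h import *
for f in('c4t','c4w'):
    w=cloud(f).reshape(-1,3); w=w[~np.isnan(w[:,0])]
    L=np.c_[(w-RK)@RX,(w-RK)@[-RX[1],RX[0],0],w[:,2]]*1000
    for c in(-60,0,60):
        s=L[(abs(L[:,0]-c)<14)&(abs(L[:,1])<75)&(L[:,2]>90)&(L[:,2]<200)]
        if len(s)<9: continue
        t=s[s[:,2]>np.percentile(s[:,2],95)-12]; print(f,c,len(s),'top',np.percentile(s[:,2],95),'x',np.percentile(t[:,0],[3,97]),'y',np.percentile(t[:,1],[1,99]))
    s=w[(abs(w[:,0]-.426)<.04)&(abs(w[:,1]+.086)<.04)&(w[:,2]>.06)&(w[:,2]<.12)]; print('shaker',np.median(s,0) if len(s) else None)
a=cv2.imread('pics/c4s.png')[110:290,200:440]; cv2.imwrite('pics/v8.png',cv2.resize(a,(720,540)))
E
```

```text
[ 0.4745 -0.0627  0.2747] [0.7573 0.653  0.0014 0.0011]
c4t -60 133 top 127.39673257996272 x [-68.337  -57.1222] y [-36.2475  35.9842]
c4t 0 209 top 146.85984256039774 x [-8.2384  3.3377] y [-43.934   45.2203]
c4t 60 340 top 167.0406868673121 x [53.002  64.9023] y [-51.1051  56.4644]
shaker [ 0.4287 -0.0767  0.0852]
c4w -60 377 top 124.70705298486162 x [-64.8925 -53.6403] y [-37.3375  35.8609]
c4w 0 334 top 144.90867308291158 x [-4.9455  5.7545] y [-35.6057  -1.2068]
c4w 60 21 top 94.12049021267165 x [58.0345 66.5173] y [54.8552 56.6065]
shaker [ 0.4339 -0.0728  0.084 ]
```

View pics/v8.png

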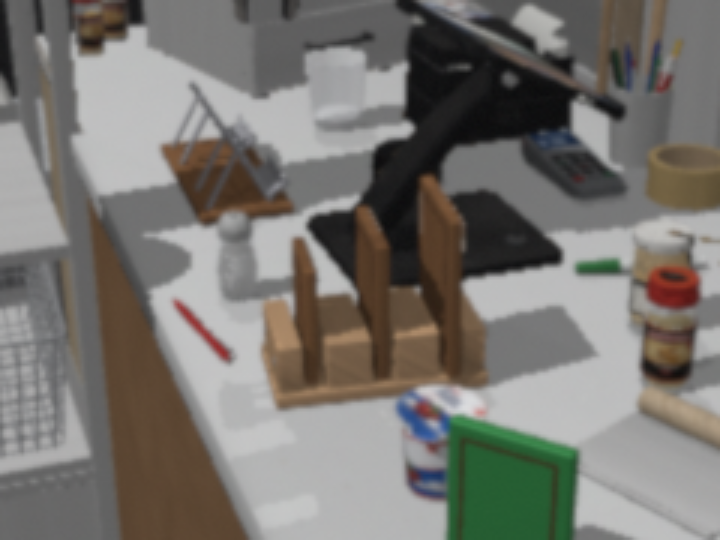

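All three boards stand upright in the block from short to tall (tops at (303,245), (368,210) and (440,180)), and the shaker and tub are in place. Handing in.

```bash
python3 -c "
from plant import ctrl
print(ctrl.sign_off())"
```

```text
the job is handed in; nothing more can be done
None
```

Both boards are put away: the large one in the rear slot first, then the small one in the front slot. Each was released and the arm backed clear. The job took about 21 s of robot time and is handed in.

- **Seating:** the last depth checks put the board tops at about 125, 145 and 165 mm from front to back. All three are therefore fully down on the slot floor.
- **Centring:** the two placed boards are within about 3 mm of centre along their slots and stand upright.
- **Left alone:** in the last picture the shaker, the tub and the green look-alike look undisturbed. I measured only the middle board closely; its position read within about 0.5 mm before and after the small board went in. My last shaker reading was taken over a different area than the first, so the two don't compare directly.
- **Disagreement:** the top and wrist cameras differed by about 3 mm on the block's position along x. I used a position between the two, nearer the wrist camera's, and both boards went in with no noticeable contact force.

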